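Tap the block home in the vise

TASK

The aluminium block in the small vise has ridden up off the two steel strips beneath it. Take the broad-faced hand tapper, tap the middle of the block straight down until it sits fully home on the strips and pins them, then stand the tapper upright on the worktop again and let go. Leave the slim plain drift where it stands.

Things in the scene. Friction and masses are not known exactly. Their poses are not given: they have to be found in the camera images.
- block (a joint): Height in m of the block's underside above the two steel strips (parallels, 96x8x16 mm, lying loose along the vise's jaws under the block): 0 = fully home on the strips, so that they are pinned; it starts 0.006 to 0.010 (standing proud). The block is clamped between the jaws, slides only up and down, needs roughly 7 to 12 N downward to move, stays where it is left, and stops on the strips. It is 64 mm along the jaws, 40 mm across and 28 mm high.
- block_top (a point): Centre of the upper face of the aluminium block (64x40 mm) in the grey vise; x runs along the jaws, y across them, z up. The vise (100 mm along its x, 198 mm along its y with the screw on the -y side, nowhere higher than 60 mm) is fixed to the worktop, at any turn up to 0.4 rad. The jaw tops stand 60 mm above the worktop; the top of the block is 74 mm above the worktop when home, and higher by the value of joint block otherwise.
- tapper: Loose hand tapper standing upright, 97 mm high, 0.35 kg: a round head 42 mm across and 34 mm high with a flat white plastic face at the bottom, and above it a round steel handle 20 mm across from 34 to 97 mm above the face. Origin at the centre of the face (underside), z up along the handle. Grip the handle from above about 65 mm above the face.
- drift: Slim plain steel rod standing upright, 24 mm across and 92 mm high, not needed. Origin at the centre of its underside. It and the tapper may have changed places.

How it is judged:
On the way, in this order (a step that is already met when the one before it is completed fails the run):
1. the tapper is picked up off the worktop (height (world z) of tapper above 0.03 m), for 0.1 s.
2. the block is home on the strips with the tapper's face over the middle of its top (within 18 mm) and low on it (value of joint block below 0.0015 m and horizontal distance between tapper and block_top below 0.018 m and distance between tapper and block_top below 0.022 m), for 0.05 s.
At the end, for the whole second after the job is handed in: The block is home on the strips (within 1.5 mm), and the tapper stands upright (within about 8 degrees) on the worktop, released and at rest (value of joint block below 0.0015 m and height (world z) of tapper below 0.006 m and angle between tapper's own z axis and vertical below 0.15 rad and linear speed of tapper below 0.02 m/s); the robot touches nothing.
It fails at once if the drift is moved by more than 20 mm (distance of drift from where it was at the start of the episode above 0.02 m).
It also fails if it takes over 42 s, if anything falls off the work surface, if the arm or the gripper's body presses on something with over 40 N, if the wrist force passes 120 N, or if a joint passes its speed limit or range.

ROBOT

A 7-joint arm with a two-finger parallel gripper is mounted at the origin on a cart in front of the work surface, level with it; the furniture and walls round the work are solid. World frame = base frame: x ahead of the robot, y to its left, z up, the work surface at z = 0. Lengths are in m, angles in rad, forces in N, time in s.
With the tool pointing down it reaches from about 0.4 to 0.85 m from the base axis. Payload 10.4 kg.
Tool frame: the origin (TCP) lies on the centre line of the jaws, within the pads' length; the fingertips stand r.tip_extent ahead of it and the grasp point (between the pads) lies 3 mm ahead of it (r.tip_extent is the distance from the TCP to the fingertips, in m); z points along the fingers, y is the direction in which the jaws open and shut (so a half turn about z gives the same grasp; the last joint's range is limited). The gripper opens to 87 mm and grips with 3 to 60 N. Pads are 19 mm wide; open, the fingers measure 117 mm over their backs; the gripper's body (75 mm by 190 mm) begins 51 mm behind the grasp point.
Start: joints at [-1.149, 0.332, -0.065, 1.46, 0.022, 1.35, -0.088], TCP at [0.269, 0.564, 0.245] pointing down, gripper open.
Joint ranges: [-2.6, 2.6], [-0.5, 2.12], [-1.47, 1.34], [0.16, 2.42], [-1.27, 4.41], [0.06, 2.06], [-2.6, 2.6]. Speed limits (rad/s): [2.22, 2.22, 2.79, 2.79, 3.14, 3.14, 3.14].

INTERFACE

Orientations are given as a unit quaternion [x, y, z, w].
In Python, from bench import r gives the robot as it stands. The module is installed in compiled form; this text tells all that it offers.
- The arm moves only by the shell command python3 -m jog 'ROWS' [FORCE]. ROWS is JSON, a list of rows, each a list of 5 numbers: the shift along the tool's x, y, z in cm, then the turn about the tool's z in rad, then the closure, from 0 (fully open) to 1 (shut). A call has exactly 10 rows; each row shifts and turns the pose as measured when the row begins, along the tool's axes as they then stand; what a row does not reach is not made up. A row lasts 1/10 s, in which the tool goes at most 50 mm and 8.59 degrees, less where a joint would pass 70% of its speed; a pose out of reach is approached as far as the arm can. A call with a gripper value outside its range is refused whole. The fingers move at their own pace and stop on an object; FORCE is the grip in N (left out, the last holds). Time passes only in rows, so rows that do not move let the fingers close, or fill a call up. It gives the time, the measured TCP pose, the force and the opening at its end, in the units of the state.
- r.read_state(): the state, without advancing time (a new reading comes with each control period).
- r.camera(name): name is "side" or "top"; returns a dict with "pixels" (480x640x3 uint8, red, green, blue), "fx", "fy", "cx", "cy" (pixels), "k1" (the pictures are not rectified: a ray, as slopes to the right and down, at radius r is drawn at 1 + k1 r^2 times it, then the intrinsics apply), "camera_from_world" (4x4, takes a point from world to camera coordinates). Camera axes: x right, y up, looking along -z (the intrinsics and any distortion apply to the point x, -y, -z); pixel columns grow to the right and rows downward; lengths in m; the calibration is good to about 2 mm. A picture is of the moment at which its call begins. There is no depth.
- r.close_job(): hands the job in, once; it reports no verdict.
The state is a dict: "time": time; "joint_positions": joint angles; "joint_vel": joint speeds; "joint_torque": joint torques, N m; "ee_pos": TCP position; "eef_rot": TCP orientation; "ft_force": force on the tool from outside, world axes, zero at the start; "torque": the same for the moment, N m; "width": finger opening in m.
Only numpy, scipy, OpenCV 4.12 (cv2) and the standard library are available. Lean on these libraries where they do the work, as an engineer would, in place of code of your own. Each camera call takes 0.05 s, during which the arm holds its last target. There are 200 camera calls.

## Working session

There is one attempt and no reset: what is moved stays moved. The work goes in short steps, Python scripts to look and compute and a shell command to move; the robot and the scene stay as the last step left them, time stands still between calls to the robot, and variables do not carry over. Pictures are saved under pics/ and viewed, about 8 in all and at most 12, crops included, and the job is handed in when it is done.

```bash
mkdir -p pics
cat > h.py <<'E'
import numpy as np, cv2
from bench import r
def snap(n,f):
    c=r.camera(n); cv2.imwrite(f,c["pixels"][:,:,::-1]); return c
def ray(c,u,v):
    xd=np.array([(u-c["cx"])/c["fx"],(v-c["cy"])/c["fy"]]); x=xd.copy()
    for _ in range(20): x=xd/(1+c["k1"]*(x@x))
    M=np.array(c["camera_from_world"]); R=M[:3,:3]
    return -R.T@M[:3,3], R.T@np.array([x[0],-x[1],-1])
def atz(c,u,v,z):
    o,d=ray(c,u,v); return o+d*(z-o[2])/d[2]
def proj(c,p):
    M=np.array(c["camera_from_world"]); q=M[:3,:3]@np.array(p)+M[:3,3]
    x=np.array([q[0],-q[1]])/-q[2]; x=x*(1+c["k1"]*(x@x))
    return x*[c["fx"],c["fy"]]+[c["cx"],c["cy"]]
E
python3 - <<'E'
from h import *
import pickle
d={n:snap(n,f"pics/{n}0.png") for n in("top","side")}
pickle.dump(d,open("c0.pkl","wb"))
for n in d: print(n,ray(d[n],320,240),d[n]["fx"],d[n]["k1"])
s=r.read_state();print(s["time"],s["ee_pos"],s["eef_rot"],s["ft_force"],s["width"],r.tip_extent)
E
```

```text
top (array([ 0.41902584, -0.06272819,  0.99857757]), array([ 0.15156154,  0.0059267 , -0.98843103])) 523.5001699097694 -0.09694034990927035
side (array([ 0.3038783 , -0.74438139,  0.49948294]), array([ 0.30016687,  0.81937267, -0.48844824])) 462.1647885583292 0.027378506512358253
0.1 [0.26877639 0.56392805 0.24384538] [ 2.20543482e-01  9.75376952e-01 -5.98399239e-04 -1.26265259e-04] [ 0.30614072  0.20640977 -0.39653074] 0.08735064003336619 0.022
```

View pics/top0.png

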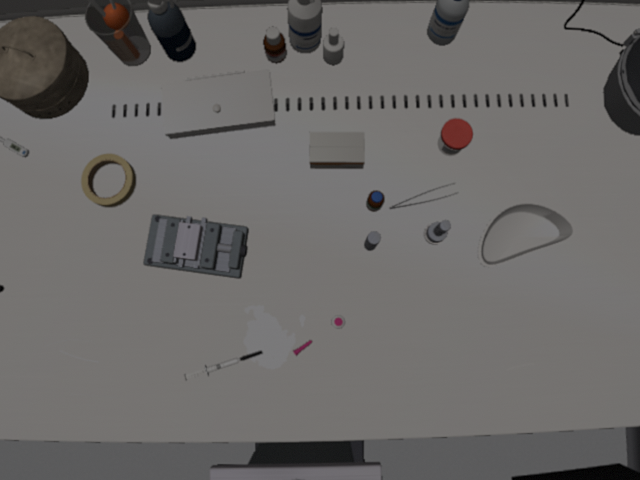

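View pics/side0.png

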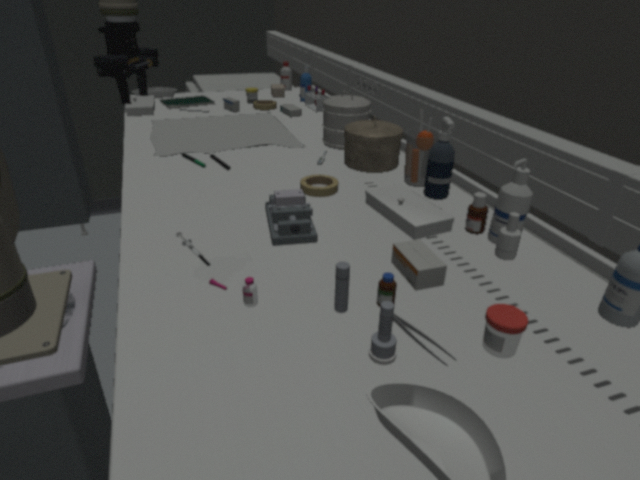

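The top view shows the vise at about (197,245) with its screw to the right, the drift at (373,240) and the tapper at (438,231), with its wide head and thin handle. The side view agrees: the drift is at (342,287) and the tapper at (384,333). I'll enlarge the crops next.

Run:
```python
from h import *
import pickle
d=pickle.load(open("c0.pkl","rb"))
def crop(n,u,v,w,h,s):
    p=d[n]["pixels"][v:v+h,u:u+w,::-1]
    p=cv2.convertScaleAbs(p,alpha=1.5)
    return cv2.resize(p,None,fx=s,fy=s,interpolation=cv2.INTER_CUBIC)
a=crop("top",140,205,114,80,5); 
b=crop("top",355,185,114,70,5)[:300]
m=np.vstack([a,b])[:600]
# right column: side tapper/drift
t=crop("side",325,255,80,110,2.8); v=crop("side",260,180,80,70,2.8)
col=np.vstack([t,v]); H=max(600,len(m)); 
out=np.zeros((max(len(m),len(col)),m.shape[1]+col.shape[1],3),np.uint8)
out[:len(m),:m.shape[1]]=m; out[:len(col),m.shape[1]:]=col
cv2.imwrite("pics/crop1.png",out[:600,:800]); print(out.shape)
```

```text
(600, 794, 3)
```

View pics/crop1.png

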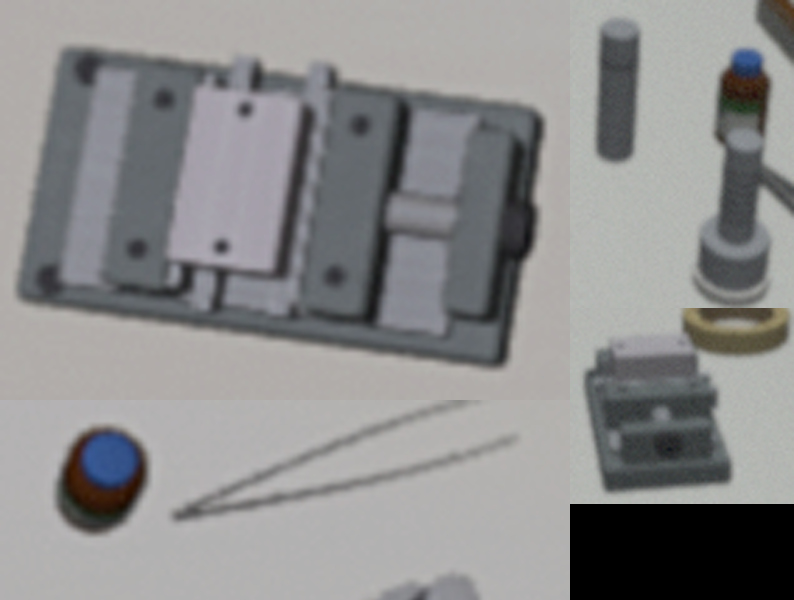

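Run:
```python
from h import *
import pickle
d=pickle.load(open("c0.pkl","rb"));T=d["top"];S=d["side"]
print("tap side top",atz(S,387.1,305,.097),"face",atz(S,383.2,353,0))
print("drift side top",atz(S,325+(619-570)/2.8,255+30/2.8,.092), "bot",atz(S,325+(615-570)/2.8,255+153/2.8,0))
k=lambda x,y:(140+x/5-.4,205+y/5-.4)
c=np.array([atz(T,*k(*p),.082)for p in[(195,84),(307,97),(277,278),(166,260)]])
print("block",c,c.mean(0),atz(T,*k(233,178),.082))
e=c[[0,1]].mean(0)-c[[2,3]].mean(0);f=c[[1,2]].mean(0)-c[[0,3]].mean(0);print(np.linalg.norm(e),np.arctan2(e[1],e[0]),np.linalg.norm(f),np.arctan2(f[1],f[0]))
p=atz(S,387.1,305,.097); g=T["pixels"][210:255,355:465,::-1]
g=cv2.resize(cv2.convertScaleAbs(g,alpha=1.5),None,fx=7,fy=7,interpolation=cv2.INTER_CUBIC)
for z in(0,.034,.097):
    q=(proj(T,[p[0],p[1],z])-[355,210])*7+3; cv2.circle(g,tuple(int(a) for a in q),3,(0,0,255),-1); print(q)
cv2.imwrite("pics/crop2.png",g)
```

```text
tap side top [ 0.57860436 -0.27801916  0.097     ] face [ 0.58378794 -0.2726363   0.        ]
drift side top [ 0.56042455 -0.1537943   0.092     ] bot [ 5.62315995e-01 -1.52034820e-01 -5.55111512e-17]
block [[0.59950544 0.19637231 0.082     ]
 [0.59369406 0.15545858 0.082     ]
 [0.52860543 0.16545292 0.082     ]
 [0.53592523 0.20567173 0.082     ]] [0.56443254 0.18073888 0.082     ] [0.56492855 0.18187705 0.082     ]
0.06505366584352215 -0.14884002263816093 0.04109414700052569 -1.731253510610634
[556.52631307 171.00778816]
[582.54368539 150.35008003]
[635.71053155 108.10476821]
```

View pics/crop2.png

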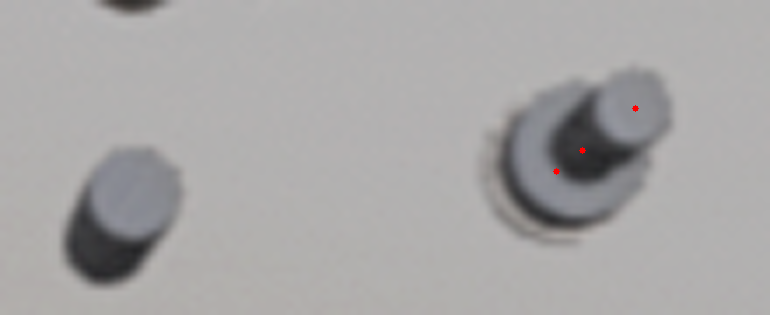

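The red marks project the side-view estimate into the top view, and they land on the tapper. The views agree on the tapper at (0.578,-0.278), the drift at about (0.560,-0.154), and the block at about (0.5645,0.181). Moving now.

```bash
python3 -m jog '[[-4.5,-1.85,0,0,0],[-4.5,-1.85,0,0,0],[-4.5,-1.85,0,0,0],[-4.5,-1.85,0,0,0],[-4.5,-1.85,0,0,0],[-4.5,-1.85,0,0,0],[-4.5,-1.85,0,0,0],[-4.5,-1.85,0,0,0],[-4.5,-1.85,0,0,0],[-4.5,-1.85,0,0,0]]' 30
cat >> h.py <<'E'
from scipy.spatial.transform import Rotation as Ro
def go(p):
    s=r.read_state(); R=Ro.from_quat(s["eef_rot"]).as_matrix()
    print("t",round(s["time"],2),"pos",np.round(s["ee_pos"],4),"toolz",np.round(R[:,2],3),"tooly",np.round(R[:,1],3),"F",np.round(s["ft_force"],1),"w",round(s["width"],4),"j",np.round(s["joint_positions"],2))
    print("shift cm",np.round(100*R.T@(np.array(p)-s["ee_pos"]),2))
E
python3 -c "
from h import *
go([.578,-.278,.2])"
```

```text
time: 1.1
ee_pos: [0.5986, 0.1998, 0.2389]
eef_rot: [0.213, 0.977, -0.002, -0.003]
ft_force: [1.2, 0.2, 0.1]
width: 0.087
t 1.1 pos [0.5986 0.1998 0.2389] toolz [-0.008 -0.003 -1.   ] tooly [ 0.415  0.91  -0.006] F [1.2 0.2 0.1] w 0.087 j [-0.56  0.35  0.21  1.46 -0.07  1.35  0.8 ]
shift cm [-18.   -44.3    4.03]
```

```bash
python3 -m jog '[[-1.8,-4.4,0.4,0,0],[-1.8,-4.4,0.4,0,0],[-1.8,-4.4,0.4,0,0],[-1.8,-4.4,0.4,0,0],[-1.8,-4.4,0.4,0,0],[-1.8,-4.4,0.4,0,0],[-1.8,-4.4,0.4,0,0],[-1.8,-4.4,0.4,0,0],[-1.8,-4.4,0.4,0,0],[-1.8,-4.5,0.4,0,0]]'
python3 -c "
from h import *
go([.578,-.278,.067])"
```

```text
time: 2.1
ee_pos: [0.5774, -0.2938, 0.1952]
eef_rot: [0.212, 0.977, -0.003, -0.005]
ft_force: [0.9, 1.0, 0.7]
width: 0.0869
t 2.1 pos [ 0.5774 -0.2938  0.1952] toolz [-0.012 -0.004 -1.   ] tooly [ 0.414  0.91  -0.008] F [0.9 1.  0.7] w 0.0869 j [ 0.07  0.44  0.44  1.47 -0.18  1.28  1.67]
shift cm [ 0.48  1.57 12.81]
```

```bash
python3 -m jog '[[0.3,0.8,0,0,0],[0.2,0.6,0.5,0,0],[0,0,2,0,0],[0,0,2.5,0,0],[0,0,2.5,0,0],[0,0,2.5,0,0],[0,0,1.5,0,0],[0,0,1,0,0],[0,0,0,0,0],[0,0,0,0,0]]'
python3 -c "
from h import *
go([.578,-.278,.067])
c=snap('side','pics/s1.png'); t=snap('top','pics/t1.png')
u,v=(int(a) for a in proj(c,[.578,-.278,.06]))
a=cv2.resize(c['pixels'][v-70:v+60,u-80:u+80,::-1],None,fx=2.5,fy=2.5)
u,v=(int(a) for a in proj(t,[.578,-.278,.06]))
b=cv2.resize(t['pixels'][v-65:v+65,u-80:u+80,::-1],None,fx=2.5,fy=2.5)
cv2.imwrite('pics/m1.png',cv2.convertScaleAbs(np.hstack([a,b]),alpha=1.6))"
```

```text
time: 3.1
ee_pos: [0.5738, -0.2826, 0.0623]
eef_rot: [0.214, 0.977, -0.004, -0.007]
ft_force: [0.1, 0.1, 0.7]
width: 0.0867
t 3.1 pos [ 0.5738 -0.2826  0.0623] toolz [-0.016 -0.005 -1.   ] tooly [ 0.419  0.908 -0.012] F [0.1 0.1 0.7] w 0.0867 j [ 0.08  0.55  0.4   1.61 -0.22  1.04  1.68]
shift cm [-0.18  0.59 -0.48]
```

View pics/m1.png

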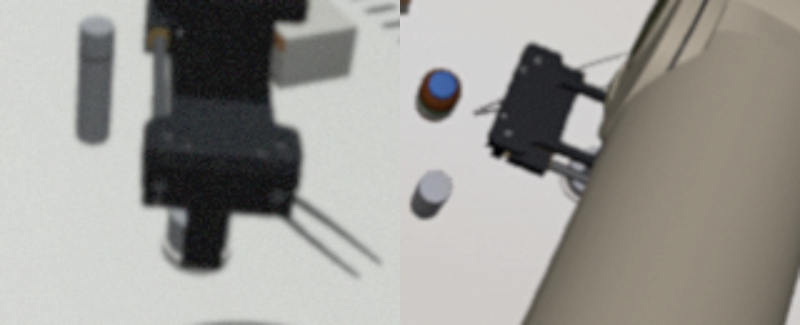

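The side view shows the gripper straddling the tapper, with the drift well clear. I'll centre it and close.

```bash
python3 -m jog '[[-0.2,0.6,-0.5,0,0],[0,0,0,0,0],[0,0,0,0,1],[0,0,0,0,1],[0,0,0,0,1],[0,0,0,0,1],[0,0,0,0,1],[0,0,0,0,1],[0,0,0,0,1],[0,0,0,0,1]]' 40
python3 -c "
from h import *
go([.578,-.278,.15])"
```

```text
time: 4.2
ee_pos: [0.58, -0.2787, 0.0707]
eef_rot: [0.215, 0.977, -0.005, -0.005]
ft_force: [0.2, 0.1, -0.2]
width: 0.0308
t 4.2 pos [ 0.58   -0.2787  0.0707] toolz [-0.012 -0.007 -1.   ] tooly [ 0.419  0.908 -0.011] F [ 0.2  0.1 -0.2] w 0.0308 j [ 0.07  0.54  0.4   1.6  -0.22  1.05  1.67]
shift cm [ 0.28 -0.11 -7.92]
```

```bash
python3 -m jog '[[0,0,0,0,1],[0,0,0,0,1],[0,0,0,0,1],[0,0,0,0,1],[0,0,0,0,1],[0,0,0,0,1],[0,0,-0.5,0,1],[0,0,-2,0,1],[0,0,-3,0,1],[0,0,-3,0,1]]' 40
python3 -c "
from h import *
go([.5645,.181,.17])"
```

```text
time: 5.2
ee_pos: [0.5774, -0.2764, 0.1525]
eef_rot: [0.215, 0.977, -0.004, -0.011]
ft_force: [1.2, 0.9, -2.9]
width: 0.019
t 5.2 pos [ 0.5774 -0.2764  0.1525] toolz [-0.023 -0.003 -1.   ] tooly [ 0.419  0.908 -0.013] F [ 1.2  0.9 -2.9] w 0.019 j [ 0.05  0.46  0.43  1.53 -0.18  1.21  1.64]
shift cm [20.4  40.96 -1.86]
```

```bash
python3 -m jog '[[0,0,-3,0,1],[0,0,-3,0,1],[2.1,4.2,0,0,1],[2.1,4.2,0,0,1],[2.1,4.2,0,0,1],[2.1,4.2,0,0,1],[2.1,4.2,0,0,1],[2.1,4.2,0,0,1],[2.1,4.2,0,0,1],[2.1,4.2,0,0,1]]'
python3 -c "
from h import *
go([.5645,.181,.18])"
```

```text
time: 6.2
ee_pos: [0.5672, 0.1011, 0.2184]
eef_rot: [0.223, 0.975, -0.007, -0.008]
ft_force: [0.8, -0.1, -2.5]
width: 0.0191
t 6.2 pos [0.5672 0.1011 0.2184] toolz [-0.018 -0.01  -1.   ] tooly [ 0.435  0.9   -0.017] F [ 0.8 -0.1 -2.5] w 0.0191 j [-0.47  0.25  0.25  1.63 -0.06  1.29  0.91]
shift cm [3.68 7.14 3.76]
```

```bash
python3 -m jog '[[1.2,2.4,0.9,0,1],[1.2,2.4,0.9,0,1],[0.8,1.6,0.9,0,1],[0.3,0.5,0.5,0,1],[0,0,0,0,1],[0,0,0,0,1],[0,0,0,0,1],[0,0,0,0,1],[0,0,0,0,1],[0,0,0,0,1]]'
python3 -c "
from h import *
go([.5655,.182,.155])
c=snap('side','pics/s2.png'); t=snap('top','pics/t2.png')
u,v=(int(a) for a in proj(c,[.5645,.181,.08]))
a=cv2.resize(c['pixels'][v-50:v+50,u-60:u+60,::-1],None,fx=4,fy=4,interpolation=2)
u,v=(int(a) for a in proj(t,[.5645,.181,.08]))
b=cv2.resize(t['pixels'][v-50:v+50,u-50:u+50,::-1],None,fx=3,fy=4,interpolation=2)
cv2.imwrite('pics/m2.png',cv2.convertScaleAbs(np.hstack([a,b]),alpha=1.6))"
```

```text
time: 7.2
ee_pos: [0.5633, 0.1845, 0.1863]
eef_rot: [0.221, 0.975, -0.007, -0.008]
ft_force: [0.3, -0.2, -3.3]
width: 0.0193
t 7.2 pos [0.5633 0.1845 0.1863] toolz [-0.018 -0.009 -1.   ] tooly [ 0.43   0.903 -0.016] F [ 0.3 -0.2 -3.3] w 0.0193 j [-0.56  0.31  0.2   1.62 -0.06  1.24  0.78]
shift cm [-0.34 -0.08  3.13]
```

View pics/m2.png

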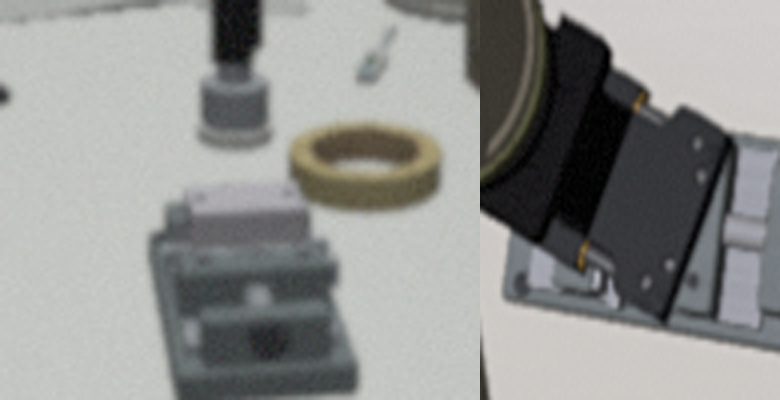

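The tapper hangs upright over the middle of the block. The face is at crop (235,130) and the block top centre at (245,190), consistent within about 2 mm. Descending in small steps.

```bash
python3 -m jog '[[-0.3,0,0.5,0,1],[0,0,0.8,0,1],[0,0,0.8,0,1],[0,0,0.5,0,1],[0,0,0.3,0,1],[0,0,0.3,0,1],[0,0,0.3,0,1],[0,0,0.3,0,1],[0,0,0,0,1],[0,0,0,0,1]]' 50
python3 -c "
from h import *
go([.5655,.182,.143])"
```

```text
time: 8.3
ee_pos: [0.5655, 0.1831, 0.1463]
eef_rot: [0.22, 0.975, -0.006, -0.008]
ft_force: [0.3, 0.1, -3.3]
width: 0.0191
t 8.3 pos [0.5655 0.1831 0.1463] toolz [-0.017 -0.009 -1.   ] tooly [ 0.43   0.903 -0.016] F [ 0.3  0.1 -3.3] w 0.0191 j [-0.55  0.35  0.2   1.66 -0.07  1.16  0.79]
shift cm [-0.05 -0.09  0.33]
```

```bash
python3 -m jog '[[0,0,0.3,0,1],[0,0,0.3,0,1],[0,0,0.3,0,1],[0,0,0.4,0,1],[0,0,0.4,0,1],[0,0,0.4,0,1],[0,0,0.4,0,1],[0,0,0.4,0,1],[0,0,0.4,0,1],[0,0,0.4,0,1]]' 50
python3 -c "
from h import *
go([.5655,.182,.143])"
```

```text
time: 9.3
ee_pos: [0.5659, 0.1825, 0.1444]
eef_rot: [0.222, 0.975, -0.0, -0.005]
ft_force: [-16.4, -5.2, 35.6]
width: 0.0192
t 9.3 pos [0.5659 0.1825 0.1444] toolz [-0.011  0.002 -1.   ] tooly [ 0.432  0.902 -0.003] F [-16.4  -5.2  35.6] w 0.0192 j [-0.55  0.35  0.2   1.67 -0.08  1.14  0.8 ]
shift cm [ 0.02 -0.07  0.14]
```

The tapper has stopped hard at 36 N, at the expected home height. Lifting off to check the block.

```bash
python3 -m jog '[[0,0,0.3,0,1],[0,0,0,0,1],[0,0,-0.5,0,1],[0,0,-2,0,1],[0,0,-3,0,1],[0,0,-3,0,1],[0,0,0,0,1],[0,0,0,0,1],[0,0,0,0,1],[0,0,0,0,1]]' 50
python3 -c "
from h import *
import pickle
go([.578,-.278,.23])
c=snap('side','pics/s3.png'); o=pickle.load(open('c0.pkl','rb'))['side']
u,v=(int(a) for a in proj(c,[.5645,.181,.08]))
f=lambda q:cv2.resize(q['pixels'][v-45:v+45,u-30:u+30,::-1],None,fx=6,fy=6,interpolation=2)
cv2.imwrite('pics/m3.png',cv2.convertScaleAbs(np.hstack([f(o),f(c)]),alpha=1.6))
print(proj(c,[.5645,.181,.074]),proj(c,[.5645,.181,.082]))"
```

```text
time: 10.3
ee_pos: [0.5656, 0.1819, 0.2288]
eef_rot: [0.222, 0.975, -0.001, -0.007]
ft_force: [0.4, 0.4, -2.5]
width: 0.0191
t 10.3 pos [0.5656 0.1819 0.2288] toolz [-0.014  0.001 -1.   ] tooly [ 0.432  0.902 -0.005] F [ 0.4  0.4 -2.5] w 0.0191 j [-0.55  0.28  0.21  1.57 -0.07  1.31  0.79]
shift cm [-20.99 -40.94  -0.19]
[288.18791779 196.51846738] [288.12368791 193.25342484]
```

View pics/m3.png

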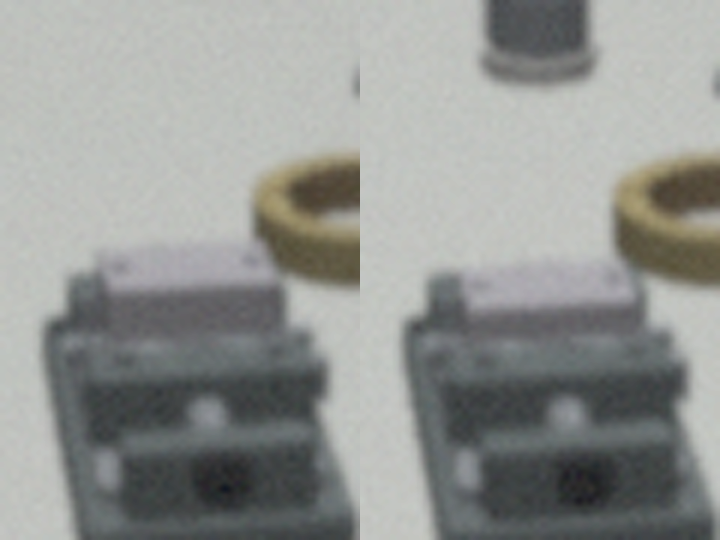

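The before/after pair shows the block top dropped about 19/6 ≈ 3.2 px, or about 8 mm. About 14 mm still stands above the jaws. With the 36 N hard stop, that means it is home. Taking the tapper back.

```bash
python3 -m jog '[[-2.1,-4.1,0,0,1],[-2.1,-4.1,0,0,1],[-2.1,-4.1,0,0,1],[-2.1,-4.1,0,0,1],[-2.1,-4.1,0,0,1],[-2.1,-4.1,0,0,1],[-2.1,-4.1,0,0,1],[-2.1,-4.1,0,0,1],[-2.0,-4.0,0,0,1],[-1,-2,0,0,1]]'
python3 -c "
from h import *
go([.578,-.278,.0695])"
```

```text
time: 11.35
ee_pos: [0.5752, -0.2631, 0.2189]
eef_rot: [0.215, 0.976, -0.002, -0.013]
ft_force: [-0.1, 0.3, -2.1]
width: 0.019
t 11.35 pos [ 0.5752 -0.2631  0.2189] toolz [-0.026  0.002 -1.   ] tooly [ 0.421  0.907 -0.009] F [-0.1  0.3 -2.1] w 0.019 j [ 0.01  0.4   0.45  1.47 -0.17  1.33  1.61]
shift cm [-1.24 -1.1  14.93]
```

```bash
python3 -m jog '[[-0.6,-0.5,1,0,1],[-0.4,-0.3,2,0,1],[0,0,2.5,0,1],[0,0,2.5,0,1],[0,0,2.5,0,1],[0,0,1.5,0,1],[0,0,0.8,0,1],[0,0,0.4,0,1],[0,0,0,0,1],[0,0,0,0,1]]'
python3 -c "
from h import *
go([.578,-.278,.0695])"
```

```text
time: 12.35
ee_pos: [0.5777, -0.27, 0.0746]
eef_rot: [0.215, 0.977, -0.001, -0.016]
ft_force: [-0.4, -0.2, -3.0]
width: 0.0191
t 12.35 pos [ 0.5777 -0.27    0.0746] toolz [-0.031  0.005 -1.   ] tooly [ 0.42   0.908 -0.008] F [-0.4 -0.2 -3. ] w 0.0191 j [ 0.05  0.54  0.41  1.6  -0.23  1.08  1.66]
shift cm [-0.38 -0.71  0.5 ]
```

```bash
python3 -m jog '[[0,0,0.2,0,1],[0,0,0.2,0,1],[0,0,0.2,0,1],[0,0,0.2,0,1],[0,0,0.2,0,1],[0,0,0.2,0,1],[0,0,0.2,0,1],[0,0,0.2,0,1],[0,0,0.1,0,1],[0,0,0.1,0,1]]'
python3 -c "
from h import *
go([.578,-.278,.0695])"
```

```text
time: 13.35
ee_pos: [0.5793, -0.2713, 0.0708]
eef_rot: [0.216, 0.976, 0.001, -0.012]
ft_force: [-3.9, 2.0, 6.1]
width: 0.0193
t 13.35 pos [ 0.5793 -0.2713  0.0708] toolz [-0.022  0.008 -1.   ] tooly [ 0.421  0.907 -0.002] F [-3.9  2.   6.1] w 0.0193 j [ 0.06  0.55  0.41  1.6  -0.24  1.07  1.67]
shift cm [-0.17 -0.66  0.12]
```

The face is on the worktop. Releasing.

```bash
python3 -m jog '[[0,0,0,0,1],[0,0,0,0,0.75],[0,0,0,0,0.7],[0,0,0,0,0.6],[0,0,0,0,0.4],[0,0,0,0,0.2],[0,0,0,0,0],[0,0,0,0,0],[0,0,0,0,0],[0,0,0,0,0]]' 10
python3 -m jog '[[0,0,0,0,0],[0,0,0,0,0],[0,0,-1,0,0],[0,0,-2,0,0],[0,0,-3,0,0],[0,0,-3,0,0],[0,0,-3,0,0],[0,0,-2,0,0],[0,0,0,0,0],[0,0,0,0,0]]'
python3 -c "
from h import *
go([.45,.1,.25])"
```

```text
time: 14.35
ee_pos: [0.5802, -0.272, 0.0709]
eef_rot: [0.216, 0.976, 0.001, -0.011]
ft_force: [0.2, -0.3, -0.9]
width: 0.0737
time: 15.35
ee_pos: [0.5826, -0.2732, 0.2207]
eef_rot: [0.216, 0.976, 0.001, -0.01]
ft_force: [0.4, -0.0, -1.2]
width: 0.0866
t 15.35 pos [ 0.5826 -0.2732  0.2207] toolz [-0.019  0.006 -1.   ] tooly [ 0.422  0.906 -0.003] F [ 0.4 -0.  -1.2] w 0.0866 j [ 0.03  0.42  0.45  1.44 -0.18  1.34  1.63]
shift cm [27.83 28.22 -2.47]
```

```bash
python3 -c "
from h import *
c=snap('side','pics/s4.png')
f=lambda a,b,w,h,s:cv2.resize(c['pixels'][b:b+h,a:a+w,::-1],None,fx=s,fy=s,interpolation=2)
cv2.imwrite('pics/m4.png',cv2.convertScaleAbs(np.hstack([f(315,240,120,140,3.5),f(255,160,70,98,5)]),alpha=1.6))"
```

```text
(no output)
```

View pics/m4.png

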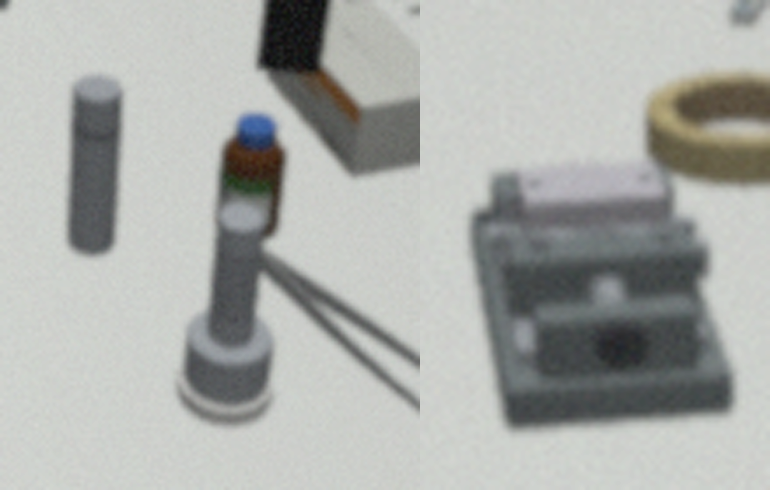

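The picture shows the tapper upright and free, its face at crop (225,390). The drift stands in its original place at (95,165), and the block is low in the vise. Handing in.

```bash
python3 -c "
from bench import r
print(r.close_job())"
```

```text
the job is handed in; nothing more can be done
None
```

The block has been pressed home and the tapper is standing upright, released, close to where it started. I handed the job in at about 15.4 s of the 42 s allowed; no verdict is reported.

- **Block:** I pressed down slowly with the tapper on the middle of the block until it stopped hard. At that point the wrist force read 36 N, well above the 7–12 N needed to slide the block. The before and after pictures show it dropped about 8 mm, with about 14 mm left above the jaws, as expected when home. The pictures alone cannot confirm the 1.5 mm tolerance; the hard stop at the expected height supports it.
- **Tapper and drift:** The last picture shows the tapper upright and free. The drift is where it was, and the gripper is open about 15 cm above the tapper grip position.
- **Disagreements:** The two camera estimates of the tapper's position differed by up to about 7 mm before the grasp. The tool leaned up to about 0.03 rad during the carry. Neither caused any trouble.

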